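# Jog the mill from its control box

## Task

Start the mill's jog from the grey control box, pressing with a fingertip in this order: tip the black rocker fully over by pressing its end with the white bar, push the square blue button all the way in (it stays in), then press the round green button right down and finish the job still holding it down. Do not press a control before its turn, never press the red mushroom stop, and leave the glue bottle, the nut and the wheel hub beside the box where they are: nothing is to be picked up.

Things in the scene. Friction and masses are not known exactly. Their poses are not given: they have to be found in the camera images.
- control_box: grey control box screwed to the worktop, 100 x 340 x 55 mm (x, y, z), standing level, turned up to 0.28 rad. Origin: centre of its underside; x points away from the robot, y left along its length. Four control modules sit on its flat lid (55 mm up) in a row along y, 80 mm apart, in an order that differs each time; all have the yaw of the box. The wide gaps let a shut pair of fingers press one control without touching the next.
- power_module: plate with the black rocker switch (rocker 56 mm long in x, 30 mm wide in y). Its origin is the centre of the underside of its 76 x 66 x 5 mm mounting plate, on the lid of the control box; x points away from the robot (76 mm side), y to the left along the box, z up. The rocker's pivot runs along y, 12 mm above this origin.
- rocker_on_end (a point): where to press the rocker: on the top face of its far half, the half with the white bar, 18 mm from the pivot. The point rides on the rocker: raised at the start (23 mm above the module's origin) and about 5.5 mm lower when tipped fully over.
- power_rocker (a joint): rocker angle, rad: 0 = off (far, white-barred end up), 0.32 = fully over (that end down, at its stop). A stiff friction pivot (0.08 N m, about 4.5 N at the press point): it stays where it is left.
- enable_module: plate with the square blue push-lock button (31 x 31 mm). Its origin is the centre of the underside of its 76 x 66 x 5 mm mounting plate, on the lid of the control box; x points away from the robot (76 mm side), y to the left along the box, z up.
- enable_top (a point): centre of the top face of the blue button, 25 mm above the module's origin when out; moves down with it.
- enable_button (a joint): travel of the blue button straight down, m: 0 = out, 0.007 = fully in, at its stop. Needs about 5 N all the way and stays where it is left (no spring).
- jog_module: plate with the round green hold-to-run button (34 mm diameter). Its origin is the centre of the underside of its 76 x 66 x 5 mm mounting plate, on the lid of the control box; x points away from the robot (76 mm side), y to the left along the box, z up.
- jog_top (a point): centre of the top face of the green button, 25 mm above the module's origin when out; moves down with it.
- jog_button (a joint): travel of the green button straight down, m: 0 = out, 0.007 = fully down, at its stop. A spring pushes it back: about 2.5 N to start, 5.5 N fully down.
- stop_module: yellow plate with the red mushroom stop button (40 mm diameter), not to be pressed. Its origin is the centre of the underside of its 76 x 66 x 5 mm mounting plate, on the lid of the control box; x points away from the robot (76 mm side), y to the left along the box, z up.
- stop_top (a point): centre of the top of the red mushroom, 30 mm above its module's origin.
- stop_button (a joint): travel of the red stop straight down, m: 0 = out, 0.007 = fully down; sprung, about 3 N to start.
- glue_mid (a point): centre (34 mm up) of a small white glue bottle with a red cap, 16 x 25 x 68 mm, standing loose behind the box.
- nut_mid (a point): centre (6.5 mm up) of a loose steel hexagon nut, 24 x 28 x 13 mm, lying behind the box.
- hub_mid (a point): centre (9.5 mm up) of a loose white wheel hub, 52 mm diameter, 19 mm high, lying at the right-hand end of the box.

How it is judged:
By the outcome, as a careful person would: the job done as asked, in the order asked, and still so for the second after the job is handed in, while the arm keeps its last pose, push and grip.
It also fails if it takes over 38 s, if anything falls off the work surface, if the arm or the gripper's body presses on something with over 40 N, if the wrist force passes 120 N, or if a joint passes its speed limit or range.

## Robot

A 6-joint arm with a two-finger parallel gripper is mounted at the origin on a cart in front of the work surface, level with it; the furniture and walls round the work are solid. World frame = base frame: x ahead of the robot, y to its left, z up, the work surface at z = 0. Lengths are in m, angles in degrees, forces in N, time in s.
With the tool pointing down it reaches from about 0.3 to 0.75 m from the base axis. Payload 8.5 kg.
Tool frame: the origin (TCP) lies between the finger pads; the fingertips stand 19 mm ahead of it and the grasp point (between the pads) is the TCP; z points along the fingers, y is the line along which they close (so a half turn about z gives the same grasp; the last joint's range is limited). The gripper opens to 85 mm and grips with 20 to 120 N. Pads are 22 mm wide; open, the fingers measure 114 mm over their backs; the gripper's body (76 mm by 85 mm) begins 54 mm behind the grasp point. The pads swing forward as they close: fully open they stand 13 mm farther back than shut.
Start: joints at [-78.799, 21.807, 74.336, -0, 83.858, -12.336], TCP at [0.22, -0.504, 0.25] pointing down, gripper open.
Joint ranges: [-178.18, 178.18], [-50.72, 133.34], [12.68, 142.11], [-81.47, 261.47], [9.98, 163.14], [-165.26, 165.26]. Speed limits (degrees/s): [136.94, 136.94, 180, 180, 180, 180].

## Interface

Orientations are given as a 3x3 rotation matrix whose columns are the frame's x, y, z axes.
In Python, from rig import env, optics gives the robot as it stands.
- The arm moves only by the tool arm_command, never from a script. Its argument "commands" is one flat list of numbers, 7 for each row, row after row: the closure, from -1 (fully open) to 1 (shut), so that 0 is half open, then the shift along the tool's x, y, z as a fraction of full scale, then the turn, a rotation vector about the tool's x, y, z as a fraction of full scale. A call has 1 to 12 rows; each row is the pose to reach, as a shift and turn from the pose commanded when the call began, along the tool's axes at that moment; what a row does not reach only later rows make up. Full scale, the value 1, is 500 mm for a shift and 120 degrees for a turn. A row lasts 1/12 s, in which the tool goes at most 41.7 mm and 7.16 degrees, less where a joint would pass 70% of its speed; a pose out of reach is approached as far as the arm can. A call with a number of a shift or a turn outside -1 to 1 is refused whole. A call with a gripper value outside its range is refused whole. The fingers move at their own pace and stop on an object; "newtons" is the grip in N (left out, the last holds). Time passes only in rows, so rows that repeat a pose let the fingers close. It gives the time, the measured TCP pose, the force, the opening and the grip force at its end, in the units of the state.
- env.observe(): the state, without advancing time (a new reading comes with each control period).
- optics.get_image(name): name is "scene" or "top" or "wrist"; returns a dict with "image" (480x640x3 uint8, red, green, blue), "intrinsics" (3x3 intrinsics, pixels), "origin" and "orientation" of the camera in the world; the wrist camera has in their place "tool_from_camera" (4x4, takes a point from camera to tool coordinates, whose origin is the TCP and whose axes are the flange's). Camera axes: x right, y down, z forward; pixel columns grow to the right and rows downward; lengths in m; the calibration is good to about 2 mm. A picture is of the moment at which its call begins: read the wrist's pose just before it. There is no depth.
- env.close_job(): hands the job in; it is judged then, once.
The state is a dict: "time_s": time; "q": joint angles; "qvel": joint speeds; "joint_efforts": joint torques, N m; "position": TCP position; "tool_rot": TCP orientation; "ft_force": force on the tool from outside, world axes, zero at the start; "wrist_torque": the same for the moment, N m; "grip_width": finger opening in m; "gripper_force": force on a finger pad.
Only numpy, scipy, OpenCV 4.12 (cv2) and the standard library are available. Lean on these libraries where they do the work, as an engineer would, in place of code of your own. Each camera call takes 0.05 s, during which the arm holds its last target. There are 200 camera calls.

## Working session

There is one attempt and no reset: what is moved stays moved. The work goes in short steps, Python scripts to look and compute and a tool call to move; the robot and the scene stay as the last step left them, time stands still between calls to the robot, and variables do not carry over. Pictures are saved under pics/ and viewed, at most 10 in all, crops included, and the job is handed in when it is done.

Besides the shell and the picture viewer there is one more tool, called after ">>>" as a command line: name --argument value ..., lists and objects as JSON in quotes. arm_command: Moves the arm, as the interface text tells. Shift numbers are shares of 500 mm and turn numbers shares of 120 degrees, none past 1 either way. Its arguments: {"type":"object","properties":{"commands":{"type":"array","items":{"type":"number"}},"newtons":{"type":"number"}},"required":["commands"]}

```bash
mkdir -p pics
python3 - <<'E'
from rig import env, optics
import cv2, numpy as np
s=env.observe(); print(s['time_s'],s['position'],s['tool_rot'],s['grip_width'])
for n in("top","scene"):
    d=optics.get_image(n); cv2.imwrite(f'pics/{n}0.png',d['image'][:,:,::-1]); np.savez(f'{n}0.npz',**d)
    print(n,d['intrinsics'],d['origin'],d['orientation'])
E
```

```text
0.0 [ 0.2195681 -0.5039684  0.2497067] [[ 9.16779660e-01  3.99393190e-01 -3.66194555e-04]
 [ 3.99393284e-01 -9.16778549e-01  1.44810014e-03]
 [ 2.42642022e-04 -1.47384440e-03 -9.99998884e-01]] 0.08557511043419126
top [[489.36483393   0.         318.01992936]
 [  0.         489.36483393 237.12988112]
 [  0.           0.           1.        ]] [ 0.45519273 -0.01327764  0.9235265 ] [[-2.60166980e-03 -9.93644547e-01  1.12533309e-01]
 [-9.99886634e-01  9.15894764e-04 -1.50293369e-02]
 [ 1.48307500e-02 -1.12559653e-01 -9.93534284e-01]]
scene [[484.73672111   0.         315.19595419]
 [  0.         484.73672111 243.09953533]
 [  0.           0.           1.        ]] [0.00916613 0.42552126 0.64856452] [[-0.64637076 -0.4851976   0.5888872 ]
 [-0.76295968  0.40100444 -0.50703842]
 [ 0.00986744 -0.777032   -0.62938375]]
```

View pics/top0.png

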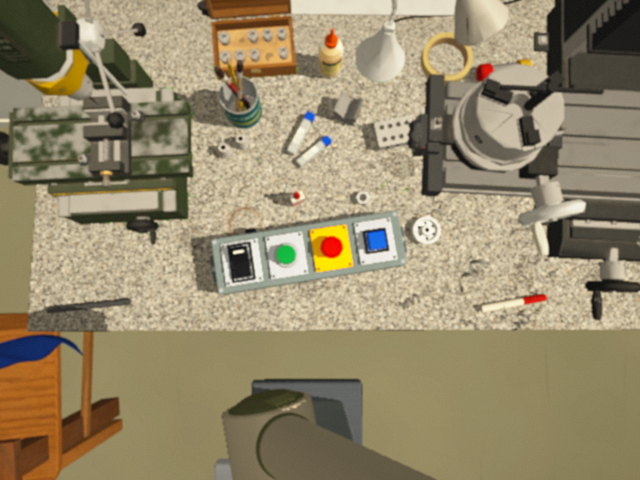

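View pics/scene0.png

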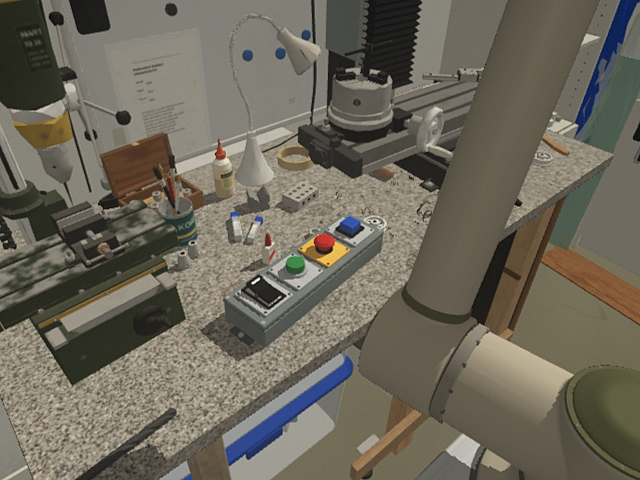

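The top view shows, left to right, the rocker (241,262), green (286,254), red (331,247) and blue (376,240). The hub is at (427,230), the glue bottle at (297,198) and the nut at (362,198). The scene view shows the same order.

```bash
cat > h.py <<'E'
import cv2, numpy as np
def ray(K,o,R,uv,z):
    d=R@np.linalg.inv(K)@np.array([*uv,1.]); return o+d*(z-o[2])/d[2]
def blob(img,lo,hi,box):
    x0,y0,x1,y1=box; m=cv2.inRange(cv2.cvtColor(img,cv2.COLOR_RGB2HSV)[y0:y1,x0:x1],lo,hi)
    n,_,st,c=cv2.connectedComponentsWithStats(m); i=1+np.argmax(st[1:,4]); return c[i]+[x0,y0],st[i]
E
python3 - <<'E'
from h import *
T=np.load('top0.npz');S=np.load('scene0.npz')
def tri(a,b):
    A=[];B=[]
    for d,uv in((T,a),(S,b)):
        v=d['orientation']@np.linalg.inv(d['intrinsics'])@np.array([*uv,1.]);v/=np.linalg.norm(v);P=np.eye(3)-np.outer(v,v);A.append(P);B.append(P@d['origin'])
    return np.linalg.lstsq(np.vstack(A),np.hstack(B),rcond=None)[0]
C={'green':((45,120,60),(80,255,255),.080),'red':((0,150,90),(8,255,255),.085),'blue':((100,140,60),(125,255,255),.080)}
P={}
for k,(lo,hi,z) in C.items():
    a,sa=blob(T['image'],lo,hi,(205,205,410,300)); b,sb=blob(S['image'],lo,hi,(220,200,390,350))
    P[k]=ray(T['intrinsics'],T['origin'],T['orientation'],a,z)
    print(k,a,sa[2:],P[k].round(4),'tri',tri(a,b).round(4), 'scene',ray(S['intrinsics'],S['origin'],S['orientation'],b,z).round(4))
# white bar: bright blob within rocker
im=T['image'][238:290,218:266]; cv2.imwrite('pics/rk.png',cv2.resize(im[:,:,::-1],None,fx=10,fy=10,interpolation=cv2.INTER_NEAREST))
d=P['green']-P['blue']; yaw=np.arctan2(-d[0],d[1]); print('gap',np.hypot(*d[:2]),'yaw',yaw)
u=d[:2]/np.hypot(*d[:2]); print('rocker module',P['green'][:2]+.08*u,'on end',P['green'][:2]+.08*u+.018*np.array([u[1],-u[0]]))
E
```

```text
green [285.5        254.13533835] [ 18  18 266] [0.5212 0.0302 0.08  ] tri [0.5213 0.0303 0.0806] scene [0.5219 0.0299 0.08  ]
red [331.02108434 246.70783133] [ 21  20 332] [ 0.5336 -0.0483  0.085 ] tri [ 0.5341 -0.0485  0.0794] scene [ 0.529  -0.0438  0.085 ]
blue [376.40707965 239.45132743] [ 20  20 339] [ 0.5466 -0.1275  0.08  ] tri [ 0.5469 -0.1284  0.0748] scene [ 0.5419 -0.1236  0.08  ]
gap 0.15967501112003107 yaw 0.15938859229326893
rocker module [0.50854354 0.10917451] on end [0.52631538 0.11203138]
```

View pics/rk.png

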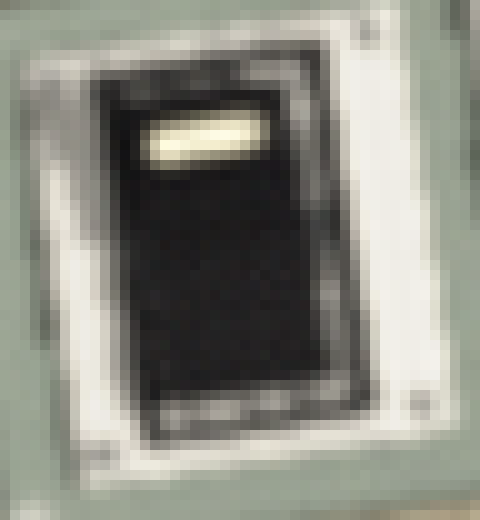

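The white bar is at the far end, at about pixel (238,252), which fits the predicted press point. The spacing of 0.1597 m over two pitches also checks. I'll start the approach with the fingers shut and the tool aligned to the box.

>>> arm_command --commands '[1,0.872,-0.698,0,0,0,0.12,1,0.872,-0.698,0,0,0,0.12,1,0.872,-0.698,0,0,0,0.12,1,0.872,-0.698,0,0,0,0.12,1,0.872,-0.698,0,0,0,0.12,1,0.872,-0.698,0,0,0,0.12,1,0.872,-0.698,0,0,0,0.12,1,0.872,-0.698,0,0,0,0.12,1,0.872,-0.698,0,0,0,0.12,1,0.872,-0.698,0,0,0,0.12,1,0.872,-0.698,0,0,0,0.12,1,0.872,-0.698,0,0,0,0.12]' --newtons 40

```text
time_s: 1.1
position: [0.4531, -0.0597, 0.2503]
tool_rot: [[0.987, 0.159, -0.0], [0.159, -0.987, 0.0], [-0.0, -0.0, -1.0]]
ft_force: [0.5, -1.8, 0.5]
grip_width: -0.0001
gripper_force: 0.0
```

>>> arm_command --commands '[1,0,0,0,0,0,0,1,0,0,0,0,0,0]'

```text
time_s: 1.27
position: [0.453, -0.06, 0.25]
tool_rot: [[0.987, 0.163, -0.001], [0.163, -0.987, 0.0], [-0.001, -0.0, -1.0]]
ft_force: [-0.6, -0.9, 0.2]
grip_width: 0.0003
gripper_force: 0.0
```

Run:
```python
from rig import env, optics
from h import *
s=env.observe(); d=optics.get_image("wrist"); im=d['image']; cv2.imwrite('pics/w1.png',im[:,:,::-1])
M=d['tool_from_camera']; R=np.array(s['tool_rot']); o=R@M[:3,3]+s['position']; Rc=R@M[:3,:3]
for k,lo,hi,z in(('green',(45,120,60),(80,255,255),.080),('blue',(100,140,60),(125,255,255),.080),('red',(0,150,90),(8,255,255),.085)):
    try:
        c,st=blob(im,lo,hi,(0,0,640,480)); print(k,c,st,ray(d['intrinsics'],o,Rc,c,z).round(4))
    except Exception as e: print(k,e)
print(o,s['position'])
```

```text
green [206.40612648 106.34337945] [ 181   81   52   51 2024] [0.5223 0.0273 0.08  ]
blue [433.86625056 108.04190816] [ 408   85   53   47 2243] [ 0.5469 -0.1277  0.08  ]
red [320.2791411  106.86656442] [ 292   78   57   59 2608] [ 0.5348 -0.0501  0.085 ]
[ 0.53228367 -0.04707661  0.37409869] [ 0.45302105 -0.06004443  0.24999062]
```

View pics/w1.png

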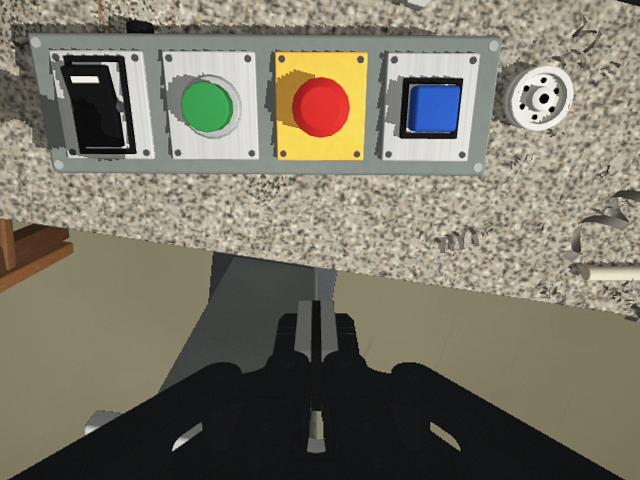

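The wrist view shows the rocker with its white bar at (85,79), green (206,106), red (320,107) and blue (434,108). These agree with the top view to within 3 mm. Next I'll go over the rocker's far end.

>>> arm_command --commands '[1,0.205,-0.314,0,0,0,0,1,0.205,-0.314,0,0,0,0,1,0.205,-0.314,0,0,0,0,1,0.205,-0.314,0,0,0,0,1,0.205,-0.314,0,0,0,0,1,0.205,-0.314,0.272,0,0,0,1,0.205,-0.314,0.272,0,0,0,1,0.205,-0.314,0.272,0,0,0,1,0.205,-0.314,0.272,0,0,0,1,0.205,-0.314,0.272,0,0,0,1,0.205,-0.314,0.272,0,0,0,1,0.205,-0.314,0.272,0,0,0]'

```text
time_s: 2.32
position: [0.53, 0.1084, 0.1158]
tool_rot: [[0.988, 0.157, 0.003], [0.157, -0.988, -0.0], [0.003, 0.001, -1.0]]
ft_force: [0.7, 0.5, 1.0]
grip_width: 0.0001
gripper_force: 0.0
```

>>> arm_command --commands '[1,0,-0.005,0.01,0,0,0,1,0,-0.005,0.02,0,0,0,1,0,-0.005,0.026,0,0,0,1,0,-0.005,0.03,0,0,0,1,0,-0.005,0.034,0,0,0,1,0,-0.005,0.038,0,0,0,1,0,-0.005,0.038,0,0,0]'

```text
time_s: 2.9
position: [0.5295, 0.1119, 0.0957]
tool_rot: [[0.987, 0.159, 0.002], [0.159, -0.987, 0.0], [0.002, 0.0, -1.0]]
ft_force: [1.6, 0.7, 4.1]
grip_width: -0.0003
gripper_force: 1.9
```

>>> arm_command --commands '[1,0,0,0.002,0,0,0,1,0,0,0.004,0,0,0,1,0,0,0.004,0,0,0]'

```text
time_s: 3.15
position: [0.5288, 0.1118, 0.0933]
tool_rot: [[0.987, 0.159, 0.0], [0.159, -0.987, -0.0], [0.0, 0.0, -1.0]]
ft_force: [3.5, -0.0, 3.0]
grip_width: -0.0001
gripper_force: 1.9
```

>>> arm_command --commands '[1,0,0,0.002,0,0,0,1,0,0,0.004,0,0,0,1,0,0,0.004,0,0,0]'

```text
time_s: 3.4
position: [0.5289, 0.1119, 0.0916]
tool_rot: [[0.987, 0.159, 0.001], [0.159, -0.987, -0.0], [0.001, 0.0, -1.0]]
ft_force: [3.3, 1.0, 6.5]
grip_width: 0.0001
gripper_force: 3.1
```

>>> arm_command --commands '[1,0,0,0.002,0,0,0,1,0,0,0.004,0,0,0,1,0,0,0.004,0,0,0]'

```text
time_s: 3.65
position: [0.529, 0.1118, 0.0913]
tool_rot: [[0.987, 0.159, 0.002], [0.159, -0.987, -0.0], [0.002, 0.001, -1.0]]
ft_force: [-2.4, -0.4, 23.0]
grip_width: 0.0
gripper_force: 11.2
```

The force jumped to 23 N with no further travel, so the rocker is at its stop. I'll lift and check it.

>>> arm_command --commands '[1,0,0,-0.12,0,0,0,1,0,0,-0.12,0,0,0,1,0,0,-0.12,0,0,0,1,-0.041,0.1,-0.12,0,0,0,1,-0.041,0.1,-0.12,0,0,0,1,-0.041,0.1,-0.12,0,0,0]'

```text
time_s: 4.15
position: [0.5147, 0.0573, 0.1481]
tool_rot: [[0.988, 0.156, -0.004], [0.156, -0.988, -0.0], [-0.004, -0.001, -1.0]]
ft_force: [0.6, 0.9, 0.9]
grip_width: 0.0003
gripper_force: 0.0
```

Run:
```python
from rig import env, optics
import cv2
print(env.observe()['position']); cv2.imwrite('pics/w2.png',optics.get_image("wrist")['image'][:,:,::-1])
```

```text
[0.51474859 0.05728503 0.148064  ]
```

View pics/w2.png

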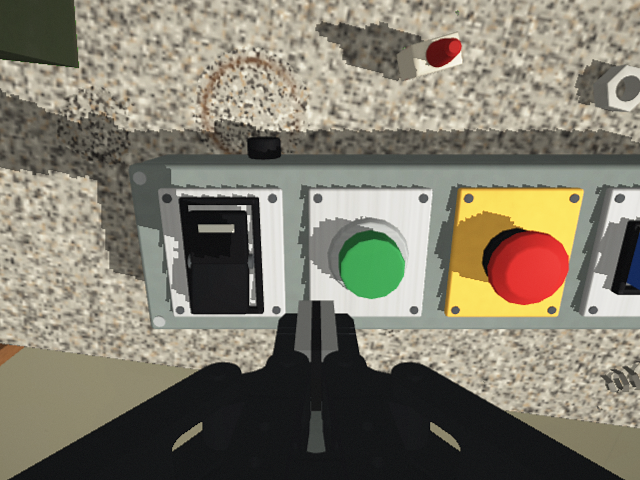

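The rocker, at (218,255), now has its white-barred far half down, with the crease showing at row 263 and the near half raised. Next is the blue button.

>>> arm_command --commands '[1,0.005,0.377,0,0,0,0,1,0.005,0.377,0,0,0,0,1,0.005,0.377,0,0,0,0,1,0.005,0.377,0,0,0,0,1,0.005,0.377,0,0,0,0,1,0.005,0.377,0,0,0,0,1,0.005,0.377,0,0,0,0,1,0.005,0.377,0.04,0,0,0,1,0.005,0.377,0.078,0,0,0,1,0.005,0.377,0.078,0,0,0,1,0.005,0.377,0.078,0,0,0]'

```text
time_s: 5.12
position: [0.5483, -0.1247, 0.1098]
tool_rot: [[0.987, 0.16, -0.002], [0.16, -0.987, 0.001], [-0.002, -0.002, -1.0]]
ft_force: [0.3, 0.5, 0.0]
grip_width: -0.0001
gripper_force: 0.0
```

>>> arm_command --commands '[1,-0.003,0.006,0.008,0,0,0,1,-0.003,0.006,0.016,0,0,0,1,-0.003,0.006,0.02,0,0,0,1,-0.003,0.006,0.024,0,0,0,1,-0.003,0.006,0.028,0,0,0,1,-0.003,0.006,0.032,0,0,0,1,-0.003,0.006,0.032,0,0,0]'

```text
time_s: 5.7
position: [0.5478, -0.1296, 0.0943]
tool_rot: [[0.987, 0.159, 0.0], [0.159, -0.987, 0.0], [0.0, 0.0, -1.0]]
ft_force: [0.3, 0.9, 2.2]
grip_width: 0.0008
gripper_force: 0.9
```

>>> arm_command --commands '[1,0,0,0.002,0,0,0,1,0,0,0.004,0,0,0,1,0,0,0.004,0,0,0]'

```text
time_s: 5.95
position: [0.5478, -0.1296, 0.0923]
tool_rot: [[0.987, 0.159, 0.0], [0.159, -0.987, 0.0], [0.0, 0.0, -1.0]]
ft_force: [-0.3, 1.4, 3.9]
grip_width: 0.0002
gripper_force: 1.7
```

>>> arm_command --commands '[1,0,0,0.002,0,0,0,1,0,0,0.004,0,0,0,1,0,0,0.004,0,0,0]'

```text
time_s: 6.2
position: [0.5479, -0.1297, 0.0919]
tool_rot: [[0.987, 0.159, 0.001], [0.159, -0.987, -0.001], [0.001, 0.001, -1.0]]
ft_force: [-4.6, 2.4, 18.0]
grip_width: 0.0
gripper_force: 8.9
```

Contact reached 18 N at the expected stop height. I'll lift and check.

>>> arm_command --commands '[1,0,0,-0.12,0,0,0,1,0,0,-0.12,0,0,0,1,0,0,-0.12,0,0,0,1,0,-0.14,-0.12,0,0,0,1,0,-0.14,-0.12,0,0,0,1,0,-0.14,-0.12,0,0,0]'

```text
time_s: 6.7
position: [0.535, -0.0565, 0.1494]
tool_rot: [[0.987, 0.162, -0.003], [0.162, -0.987, 0.002], [-0.002, -0.002, -1.0]]
ft_force: [0.0, 0.0, 0.9]
grip_width: 0.0001
gripper_force: 0.0
```

Run:
```python
from rig import env, optics
from h import *
s=env.observe(); d=optics.get_image("wrist"); im=d['image']; cv2.imwrite('pics/w3.png',im[:,:,::-1])
M=d['tool_from_camera']; R=np.array(s['tool_rot']); o=R@M[:3,3]+s['position']; Rc=R@M[:3,:3]
c,st=blob(im,(45,120,60),(80,255,255),(0,0,640,480)); print(s['position'],c,st,ray(d['intrinsics'],o,Rc,c,.08))
```

```text
[ 0.53499628 -0.05654298  0.1493706 ] [152.52407002 266.48741794] [ 116  233   73   68 3656] [0.52520164 0.02646006 0.08      ]
```

View pics/w3.png

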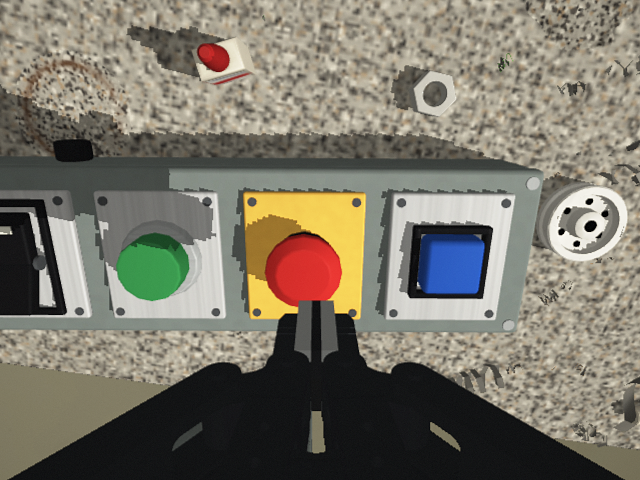

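The blue button, at (452,265), sits down in its bezel. The bottle (222,60), nut (435,93) and hub (588,222) are still in place. Next is green.

>>> arm_command --commands '[1,0.002,-0.177,0,0,0,0,1,0.002,-0.177,0,0,0,0,1,0.002,-0.177,0,0,0,0,1,0.002,-0.177,0,0,0,0,1,0.002,-0.177,0,0,0,0,1,0.002,-0.177,0.04,0,0,0,1,0.002,-0.177,0.078,0,0,0,1,0.002,-0.177,0.078,0,0,0,1,0.002,-0.177,0.078,0,0,0]'

```text
time_s: 7.5
position: [0.5236, 0.0256, 0.1108]
tool_rot: [[0.988, 0.157, -0.002], [0.157, -0.988, 0.0], [-0.002, -0.0, -1.0]]
ft_force: [-0.2, 0.1, 1.0]
grip_width: 0.0002
gripper_force: 0.0
```

>>> arm_command --commands '[1,0,0,0,0,0,0]'

```text
time_s: 7.58
position: [0.5242, 0.0259, 0.112]
tool_rot: [[0.988, 0.158, 0.001], [0.158, -0.988, -0.0], [0.001, 0.0, -1.0]]
ft_force: [1.3, -0.2, 0.4]
grip_width: -0.0002
gripper_force: 0.0
```

>>> arm_command --commands '[1,-0.002,-0.005,0.01,0,0,0,1,-0.002,-0.005,0.02,0,0,0,1,-0.002,-0.005,0.026,0,0,0,1,-0.002,-0.005,0.03,0,0,0,1,-0.002,-0.005,0.034,0,0,0,1,-0.002,-0.005,0.038,0,0,0,1,-0.002,-0.005,0.038,0,0,0]'

```text
time_s: 8.17
position: [0.5221, 0.0293, 0.0923]
tool_rot: [[0.987, 0.159, -0.0], [0.159, -0.987, 0.0], [-0.0, -0.0, -1.0]]
ft_force: [-1.3, -0.3, 4.9]
grip_width: -0.0
gripper_force: 2.5
```

>>> arm_command --commands '[1,0,0,0.002,0,0,0,1,0,0,0.003,0,0,0,1,0,0,0.003,0,0,0]'

```text
time_s: 8.42
position: [0.5222, 0.0293, 0.092]
tool_rot: [[0.987, 0.159, 0.001], [0.159, -0.987, -0.0], [0.001, 0.0, -1.0]]
ft_force: [-4.2, 1.2, 13.7]
grip_width: 0.0002
gripper_force: 6.8
```

>>> arm_command --commands '[1,0,0,0.001,0,0,0,1,0,0,0.001,0,0,0,1,0,0,0.001,0,0,0,1,0,0,0.001,0,0,0,1,0,0,0.001,0,0,0,1,0,0,0.001,0,0,0]'

```text
time_s: 8.92
position: [0.5222, 0.0293, 0.0919]
tool_rot: [[0.987, 0.159, 0.001], [0.159, -0.987, -0.0], [0.001, 0.001, -1.0]]
ft_force: [-5.8, 0.4, 18.3]
grip_width: 0.0002
gripper_force: 9.1
```

Green is held at its stop with a steady 18 N. Handing in.

```bash
python3 -c "
from rig import env
print(env.close_job())"
```

```text
the job is handed in; nothing more can be done
None
```

I tipped the rocker fully over, pushed the blue button in, and handed the job in at about 9 s with green held down at about 18 N; red and the loose items weren't touched, and no verdict was returned.

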